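# Empty the glass-offcut catcher

### The arm

A 7-joint arm with a two-finger parallel gripper is mounted at the origin on the work surface. World frame = base frame: x ahead of the robot, y to its left, z up, the work surface at z = 0. Lengths are in m, angles in rad, forces in N, time in s.
With the tool pointing down it reaches from about 0.425 to 0.875 m from the base axis. Payload 8.4 kg.
Tool frame: the origin (TCP) lies at the very end of the fingers, on their centre line; the grasp point (between the pads) lies 19 mm behind it; z points along the fingers, y is the direction in which the jaws open and shut (so a half turn about z gives the same grasp; the last joint's range is limited). The gripper opens to 87 mm and grips with 3 to 60 N. Pads are 19 mm wide; open, the fingers measure 117 mm over their backs; the gripper's body (75 mm by 190 mm) begins 51 mm behind the grasp point.
Start: joints at [-1.376, 0.333, 0.04, 1.465, -0.013, 1.343, -0.059], TCP at [0.188, 0.622, 0.223] pointing down, gripper open.
Joint ranges: [-2.58, 2.58], [-0.38, 2.09], [-1.3, 1.39], [0.25, 2.4], [-1.5, 4.64], [0.08, 2.09], [-2.65, 2.65]. Speed limits (rad/s): [2.22, 2.22, 2.79, 2.79, 3.14, 3.14, 3.14].

### API

Orientations are given as a unit quaternion [w, x, y, z].
In Python, from station import arm, camera, camera_info gives the robot as it stands.
- The arm moves only by the tool step_arm, never from a script. Its argument "steps" is a list of rows, each a list of 6 numbers: the shift along the world's x, y, z as a fraction of full scale, then the turn, a rotation vector about the world's x, y, z as a fraction of full scale. A call has 1 to 20 rows; each row is the pose to reach, as a shift and turn from the pose measured when the call began, turning the shorter way round; what a row does not reach only later rows make up. Full scale, the value 1, is 100 mm for a shift and pi rad for a turn. A row lasts 1/10 s, in which the tool goes at most 50 mm and 8.59 degrees, less where a joint would pass 70% of its speed; a pose out of reach is approached as far as the arm can. A call with a number of a shift or a turn outside -1 to 1 is refused whole. A call with a gripper value outside its range is refused whole. "fingers" is the opening, from 0 (shut) to 1 (fully open), set as the call begins (left out, the last holds). The fingers move at their own pace and stop on an object; "squeeze" is the grip in N (left out, the last holds). Time passes only in rows, so rows that repeat a pose let the fingers close. It gives the time, the measured TCP pose, the force and the opening at its end, in the units of the state.
- arm.sense(): the state, without advancing time (a new reading comes with each control period).
- camera(name): name is "scene" or "top" or "wrist"; returns (picture, depth): 384x512x3 uint8, red, green, blue; 384x512 float32, m along the optical axis (not along the pixel's ray), 0 where there is no reading.
- camera_info(name): a dict with "fx", "fy", "cx", "cy" (pixels), "R" (3x3) and "t" (3): a world point X has camera coordinates R X + t. Camera axes: x right, y down, z forward; pixel columns grow to the right and rows downward; lengths in m; the calibration is good to about 2 mm. A picture is of the moment at which its call begins: read the wrist's pose just before it. camera_info takes no time and is no camera call; for the wrist camera it gives the pose at the moment of the call.
- arm.job_done(): hands the job in, once; it reports no verdict.
The state is a dict: "time": time; "joint_pos": joint angles; "joint_velocities": joint speeds; "effort": joint torques, N m; "eef_pos": TCP position; "tcp_rot": TCP orientation; "ft_force": force on the tool from outside, world axes, zero at the start; "moment": the same for the moment, N m; "gripper_width": opening from 0.0 (shut) to 1.0 (fully open).
Only numpy, scipy, OpenCV 4.12 (cv2) and the standard library are available. Lean on these libraries where they do the work, as an engineer would, in place of code of your own. Each camera call takes 0.05 s, during which the arm holds its last target. There are 200 camera calls.

### The job

Empty the glass-offcut catcher on the bench: turn the T-key in its front panel a quarter turn clockwise until it stops, swing the panel wide open so that it stands square to the front or further, then push the tipping bucket over by its back plate, past its latch, until all three glass slabs have slid out into the cardboard tray, and let the bucket swing back home. Leave the key turned and the panel open, and do not push aside the cup, pliers, marker, amber offcut or glue bottle.

Things in the scene. Friction and masses are not known exactly. Their poses are not given: they have to be found in the camera images.
- catcher: Grey sheet-steel housing, 210 mm deep (its x), 250 mm wide (its y), 225 mm high, open at the top, fixed to the bench. Origin: on the bench, under the middle of the front face. Its +x points from the front face into the housing, +y to its left side as one looks into it from the front, z up. Offsets below that are called 'catcher' are in this frame. Side walls 8 mm thick; a sloping steel apron leads from under the panel into the tray.
- key_hub (a point): Where the key's shank meets the middle of its cross-bar; with the panel shut: catcher (-0.056, -0.060, 0.165). The T-key sits in the cam lock on the panel: a shank square to the panel and, 56 mm in front of the front face, a round steel cross-bar 12 mm thick and about 102 mm long (51 mm each side of the hub). The cross-bar stands upright or nearly so when locked and lies level when unlocked.
- key (a joint): Turn of the key: 0 = locked (bar upright), grows clockwise as seen from the front (the upper end of the bar moves towards catcher -y, then down), stop at 1.571 = unlocked. Starts between 0 and 0.25. Stiff turn, about 0.1 N m (about 3 N at the bar's end), stays where it is left. It never leaves the lock. Until it has turned about 1 rad the cam behind the panel holds the panel shut.
- panel (a joint): Opening of the front panel: 0 = shut, grows as the free edge swings out to the front, stop at 1.9. White painted panel 194 mm wide, 115 mm high, 12 mm thick, lower edge 105 mm and upper edge 220 mm above the bench; upright hinge at catcher y = +0.100, free edge at catcher y = -0.095. It stays where it is left (friction about 0.06 N m).
- panel_hinge (a point): On the upright hinge line, at the height of the panel's lower edge: catcher (0.006, 0.100, 0.105).
- pull_loop (a point): Middle of the top bar of the panel's pull: an upright steel loop in the plane of the panel, standing on its upper edge, 60 mm wide (70 to 130 mm from the hinge line), 10 mm thick round bar, its top 265 mm above the bench. Panel shut: catcher (0.006, 0, 0.260). There is free space 80 mm deep behind it above the bucket, so that it can be pushed open from behind.
- bucket_pivot (a point): Middle of the bucket's axle, along catcher y at the bucket's front lip: catcher (0.034, 0, 0.165). Aluminium bucket 180 mm wide, 105 mm deep behind the axle, 50 mm deep below it.
- push_plate (a point): Middle of the top edge, rear side, of the bucket's push plate: a flat plate 80 mm wide, 4 mm thick, standing 80 mm above the axle on the bucket's back wall. Bucket at home: catcher (0.1385, 0, 0.245). Between it and the housing's back wall (top 225 mm above the bench) there are 63 mm.
- bucket (a joint): Tip of the bucket: 0 = home, grows as it tips forward out over the front (the plate's top goes forward and down in an arc about the axle), stop at 1.85. A spring latch checks it at about 0.05 and clicks past by 0.15; this takes about 8 N at the plate, then about 6 N. At 1.6 or more everything slides out. A spring swings it back home by itself, past the latch, when it is let go.
- slab0_mid (a point): Centre of one of three alike clear greenish glass slabs, 80 x 40 x 10 mm, 80 g, lying flat in the bucket.
- slab1_mid (a point): Centre of one of three alike clear greenish glass slabs, 80 x 40 x 10 mm, 80 g, lying flat in the bucket.
- slab2_mid (a point): Centre of one of three alike clear greenish glass slabs, 80 x 40 x 10 mm, 80 g, lying flat in the bucket.
- tray: Open cardboard tray in front of the catcher and under its apron, 180 mm (its x) x 240 mm (its y), 50 mm high, walls 4 mm, fixed. Origin: centre of its underside; axes as the catcher's.
- cup: Bystander: white plastic cup, 80 mm wide, 70 mm high, with two blue sticks. Origin under its centre.
- pliers: Bystander: pliers with blue grips, 170 mm long, 13 mm high. Origin on its underside near the joint.
- marker: Bystander: black and white marker pen, 135 mm long, 13 mm thick. Origin on its underside at mid-length.
- offcut: Bystander: flat amber glass offcut, 90 x 55 x 6 mm. Origin under its centre.
- glue: Bystander: white bottle, 52 mm wide, 130 mm high. Origin under its centre.
Not all that is in view belongs to the job. What is shaped like the part that bears slab0_mid but blue or yellow is not meant.

How it is judged:
On the way, in this order (a step that is already met when the one before it is completed fails the run):
1. the key is turned its quarter turn (value of joint key above 1.35 rad), for 0.1 s.
2. the panel stands open (value of joint panel above 1.4 rad and value of joint key above 1.2 rad), for 0.2 s.
3. the bucket is pushed over past its latch with the panel open (value of joint bucket above 1 rad and value of joint panel above 1.3 rad), for 0.1 s.
At the end, for the whole second after the job is handed in: Key turned to at least 1.3 rad, panel open at least 1.35 rad and at rest, bucket back home (below 0.1 rad) and at rest, and the centres of all three glass slabs inside the tray's outline, less than 60 mm above the bench (value of joint key above 1.3 rad and value of joint panel above 1.35 rad and value of joint bucket below 0.1 rad and velocity of joint each of bucket, panel below 0.1 rad/s and x of slab0_mid in the frame of tray between -0.09 and 0.09 m and y of slab0_mid in the frame of tray between -0.12 and 0.12 m and z of each of slab0_mid, slab1_mid, slab2_mid in the frame of tray below 0.06 m and x of slab1_mid in the frame of tray between -0.09 and 0.09 m and y of slab1_mid in the frame of tray between -0.12 and 0.12 m and x of slab2_mid in the frame of tray between -0.09 and 0.09 m and y of slab2_mid in the frame of tray between -0.12 and 0.12 m); the robot touches nothing.
It fails at once if the cup is shoved more than 40 mm (distance of cup from where it was at the start of the episode above 0.04 m).
It fails at once if the pliers is shoved more than 40 mm (distance of pliers from where it was at the start of the episode above 0.04 m).
It fails at once if the marker is shoved more than 40 mm (distance of marker from where it was at the start of the episode above 0.04 m).
It fails at once if the offcut is shoved more than 40 mm (distance of offcut from where it was at the start of the episode above 0.04 m).
It fails at once if the glue is shoved more than 40 mm (distance of glue from where it was at the start of the episode above 0.04 m).
It also fails if it takes over 58 s, if anything falls off the work surface, if the arm or the gripper's body presses on something with over 40 N, if the wrist force passes 120 N, or if a joint passes its speed limit or range.

## Working session

There is one attempt and no reset: what is moved stays moved. The work goes in short steps, Python scripts to look and compute and a tool call to move; the robot and the scene stay as the last step left them, time stands still between calls to the robot, and variables do not carry over. Pictures are saved under pics/ and viewed, about 8 in all and at most 12, crops included, and the job is handed in when it is done.

Besides the shell and the picture viewer there is one more tool, called after ">>>" as a command line: name --pt "numbers of a row" for each row, then --argument value for the rest. step_arm: Moves the arm, as the interface text tells. Shift numbers are shares of 100 mm and turn numbers shares of pi rad, none past 1 either way. Its arguments: {"type":"object","properties":{"steps":{"type":"array","items":{"type":"array","items":{"type":"number","minimum":-1,"maximum":1}}},"fingers":{"type":"number"},"squeeze":{"type":"number"}},"required":["steps"]}

```bash
mkdir -p pics
cat > h.py <<'E'
import numpy as np, cv2
from station import arm, camera, camera_info
def snap(n,f):
    i=camera_info(n); p,d=camera(n); cv2.imwrite(f'pics/{f}.png',p[:,:,::-1]); np.savez(f'pics/{f}.npz',p=p,d=d,**{k:np.array(i[k]) for k in i}); return p,d,i
def cloud(d,i):
    v,u=np.mgrid[:d.shape[0],:d.shape[1]]
    c=np.stack([(u-i['cx'])/i['fx']*d,(v-i['cy'])/i['fy']*d,d],-1)
    return (c-np.array(i['t']))@np.array(i['R'])
E
python3 - <<'E'
from h import *
for n in('scene','top'):
    p,d,i=snap(n,n+'0'); print(n,i['R'],i['t'],i['fx'])
a=cv2.imread('pics/scene0.png');b=cv2.imread('pics/top0.png')
cv2.imwrite('pics/both.png',cv2.resize(np.hstack([a]),(800,600)))
s=arm.sense();print(s)
E
```

```text
scene [[ 0.28549143  0.9582271  -0.01718907]
 [ 0.77094816 -0.24027481 -0.58983638]
 [-0.56932731  0.15514136 -0.80733981]] [-0.2139022  -0.30640565  2.13933414] 484.4425790475634
top [[-0.02653581 -0.99942552 -0.02108286]
 [-0.99093594  0.02907703 -0.13115066]
 [ 0.13168834  0.01741157 -0.99113824]] [0.08202557 0.54242836 1.46991085] 419.75310297746586
{'time': 0.1, 'joint_pos': array([-1.37618518,  0.33382355,  0.03984596,  1.4661977 , -0.01340497,
        1.34329619, -0.05853055]), 'joint_velocities': array([ 1.61803249e-03, -2.55945987e-04, -1.06808476e-03, -2.23620321e-03,
        6.53211409e-05, -2.11193084e-03, -3.92263555e-04]), 'effort': array([ 4.94772656e-03, -6.57808399e+01,  1.34046715e+00, -4.04706860e+01,
       -5.96543262e-02,  4.09178215e-02,  3.81618202e-05]), 'eef_pos': array([0.18812366, 0.62173013, 0.22175135]), 'tcp_rot': array([-6.55775435e-05,  1.46388400e-01,  9.89226922e-01, -7.26644034e-04]), 'ft_force': array([-0.16735598, -0.2551273 , -0.25997442]), 'moment': array([-0.0130336 ,  0.041332  ,  0.00756601]), 'gripper_width': 0.9964311124932845}
```

View pics/both.png

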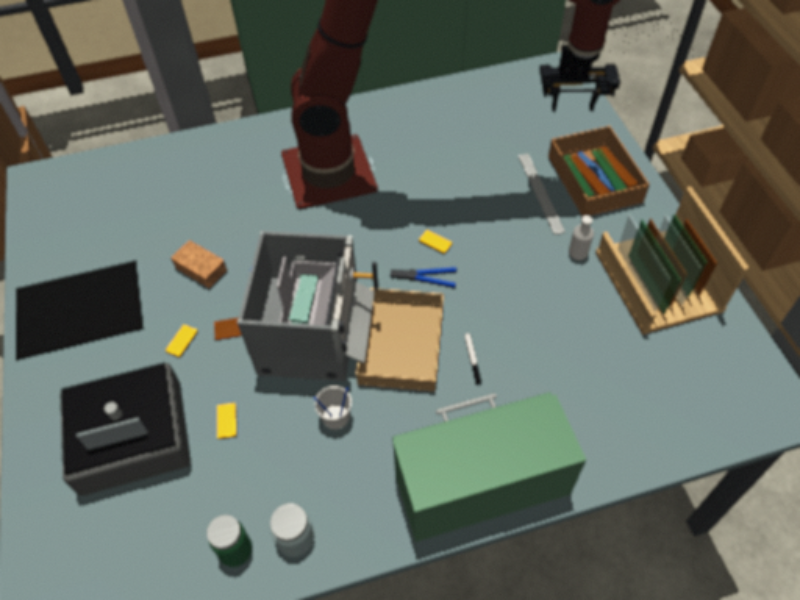

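View pics/top0.png

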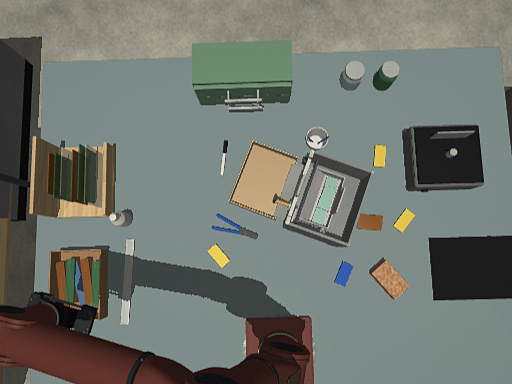

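Run:
```python
from h import *
from scipy.optimize import minimize
P=[]
for f in('top0','scene0'):
    z=np.load(f'pics/{f}.npz'); i={k:z[k] for k in z}; c=cloud(z['d'],i); z_=c[...,2]
    m=(z['d']>0)&(c[...,0]>.2)&(c[...,0]<.75)&(c[...,1]>-.35)&(c[...,1]<.25)
    q=c[m&(z_>.212)&(z_<.232)]; print(f,len(q)); 
    r=cv2.minAreaRect(q[:,:2].astype(np.float32)); print(r)
    P.append(c[m])
    up=c[m&(z_>.24)]; print('above .24',len(up),up.min(0),up.max(0))
    np.save(f'pics/{f}_c.npy',c)
Q=np.vstack(P); q=Q[(Q[:,2]>.212)&(Q[:,2]<.232)]
# fit of the outer outline: signed box distance; rim points between 0 and 8mm inside
def fr(p,q): # origin front mid, yaw
    c,s=np.cos(p[2]),np.sin(p[2]); d=q[:,:2]-p[:2]; return np.c_[d@[c,s],d@[-s,c]]
def cost(p):
    l=fr(p,q); b=np.maximum(np.abs(l[:,0]-.105)-.105,np.abs(l[:,1])-.125)
    return np.minimum(np.abs(b+.004),.015).sum()
best=min((minimize(cost,[x,y,t],method='Nelder-Mead') for x in(.42,.47,.52) for y in(-.05,0,.05) for t in(-1.5,-1.8,-2.1)),key=lambda r:r.fun)
p=best.x; print(p,best.fun/len(q)); np.save('pose.npy',p)
l=fr(p,Q); 
for nm,m in(('front',(l[:,0]<-.03)&(l[:,0]>-.08)&(Q[:,2]>.1)),('loop',(l[:,0]>-.02)&(l[:,0]<.03)&(Q[:,2]>.24)),('plate',(l[:,0]>.1)&(l[:,0]<.17)&(Q[:,2]>.235)&(abs(l[:,1])<.1)),):
    a=np.c_[l,Q[:,2]][m]; print(nm,len(a),a.min(0),a.max(0),np.median(a,0))
def w(x,y,z):
    c,s=np.cos(p[2]),np.sin(p[2]); return np.round([p[0]+c*x-s*y,p[1]+s*x+c*y,z],3)
for n,v in dict(hub=(-.056,-.06,.165),hinge=(.006,.1,.105),loop=(.006,0,.26),plate=(.1385,0,.245)).items(): print(n,w(*v))
a=cv2.imread('pics/scene0.png')[130:280,130:330];b=cv2.imread('pics/top0.png')[115:265,200:400]
cv2.imwrite('pics/crop.png',cv2.resize(np.vstack([a,b]),(800,1200),interpolation=2)[:, :][::2,::2] if 0 else cv2.resize(np.hstack([a,b]),(800,300),interpolation=cv2.INTER_CUBIC))
```

```text
top0 891
((0.5198895335197449, -0.13968797028064728), (0.27088624238967896, 0.25123944878578186), 68.31951141357422)
above .24 110 [ 0.46050048 -0.2109069   0.24024882] [ 0.57575248 -0.06026503  0.26947681]
scene0 965
((0.5189828276634216, -0.13919037580490112), (0.2706887722015381, 0.25924986600875854), 68.39449310302734)
above .24 98 [ 0.46039423 -0.21228934  0.24013716] [ 0.57927836 -0.05845317  0.27308752]
[ 0.54804349 -0.06897176 -1.94787528] 0.0033082654294192436
front 124 [-0.06215399 -0.06665562  0.11734691] [-0.03043813 -0.05310655  0.22080815] [-0.05312616 -0.05870461  0.17244908]
loop 142 [ 2.14741538e-04 -3.67705844e-02  2.40137159e-01] [0.01207376 0.03482215 0.27308752] [0.00593702 0.00068291 0.26390814]
plate 91 [ 0.13325716 -0.04004277  0.23559204] [0.14010208 0.03966611 0.25105149] [ 0.13665746 -0.0012878   0.24310021]
hub [0.513 0.005 0.165]
hinge [ 0.639 -0.111  0.105]
loop [ 0.546 -0.075  0.26 ]
plate [ 0.497 -0.198  0.245]
```

View pics/crop.png

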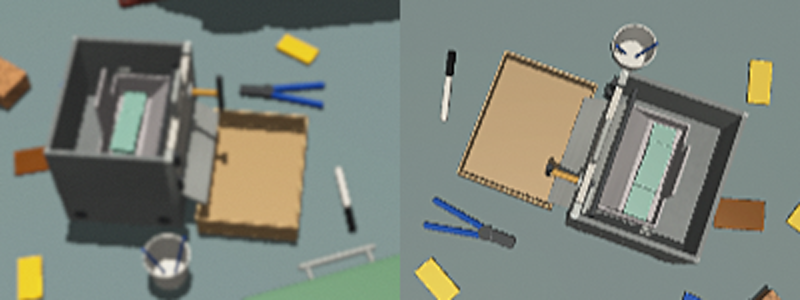

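The scene view shows the catcher at about (300,305), with its T-key bar at (375,275) and the tray at (400,340). In the top view the housing runs from (312,152) to (350,245), the key is at (280,199), and the greenish slabs lie in the bucket at (327,200).

These could be mistaken for the slabs in the top view:
- **Blue piece:** (343,273), rejected
- **Yellow pieces:** (380,155), (404,220) and (219,255), rejected
- **Amber offcut:** (370,222), a bystander
- **Green slabs in the rack:** (75,175), not in the bucket

The other panels and handles, on the green cabinet at (243,100) and the black box at (453,152), are not the catcher. The close crop confirms the choice. The fitted pose also puts the loop, push plate and key bar within 3 mm of the description.

I'll now move across with the fingers shut.

>>> step_arm --pt "0 0 0.5 0 0 0" --pt "0 0 1 0 0 -0.05" --pt "0 0 1 0 0 -0.1" --fingers 0

```text
time: 0.4
eef_pos: [0.1888, 0.6238, 0.3293]
tcp_rot: [-0.001, 0.295, 0.955, 0.004]
ft_force: [0.8, -0.2, -0.4]
gripper_width: 0.808
```

>>> step_arm --pt "0.25 -0.25 0 0 0 -0.05" --pt "0.5 -0.5 0 0 0 -0.1" --pt "0.75 -0.75 0 0 0 -0.15" --pt "1 -1 0 0 0 -0.2" --pt "1 -1 0 0 0 -0.22"

```text
time: 0.9
eef_pos: [0.294, 0.5196, 0.3298]
tcp_rot: [0.002, 0.607, 0.795, 0.005]
ft_force: [-0.2, 0.1, 0.5]
gripper_width: 0.356
```

>>> step_arm --pt "0.25 -0.25 0 0 0 -0.05" --pt "0.5 -0.5 0 0 0 -0.1" --pt "0.75 -0.75 0 0 0 -0.15" --pt "1 -1 0 0 0 -0.2" --pt "1 -1 0 0 0 -0.2"

```text
time: 1.4
eef_pos: [0.3984, 0.4147, 0.3299]
tcp_rot: [0.004, 0.827, 0.563, 0.004]
ft_force: [-0.8, 1.0, 0.2]
gripper_width: 0.015
```

>>> step_arm --pt "0.25 -0.25 0 0 0 0" --pt "0.5 -0.5 0 0 0 0" --pt "0.75 -0.75 0 0 0 0" --pt "1 -1 0 0 0 0" --pt "1 -1 0 0 0 0"

```text
time: 1.9
eef_pos: [0.5019, 0.3094, 0.3298]
tcp_rot: [0.006, 0.829, 0.559, 0.004]
ft_force: [-0.7, -0.7, 0.2]
gripper_width: 0.009
```

>>> step_arm --pt "0.3 -0.5 0 0 0 0" --pt "0.5 -1 0 0 0 0" --pt "0.5 -1 0 0 0 0" --pt "0.5 -1 0 0 0 0"

```text
time: 2.3
eef_pos: [0.553, 0.2057, 0.3299]
tcp_rot: [0.006, 0.831, 0.557, 0.004]
ft_force: [-0.8, 0.4, 0.0]
gripper_width: 0.005
```

>>> step_arm --pt "0 -0.5 0 0 0 0" --pt "0 -1 0 0 0 0" --pt "0 -1 0 0 0 0" --pt "0 -1 0 0 0 0"

```text
time: 2.7
eef_pos: [0.5527, 0.1056, 0.3301]
tcp_rot: [0.006, 0.831, 0.556, 0.004]
ft_force: [-0.6, 0.5, 0.6]
gripper_width: 0.003
```

>>> step_arm --pt "0 -0.5 -0.2 0 0 0" --pt "0 -1 -0.4 0 0 0" --pt "0 -1 -0.4 0 0 0"

```text
time: 3.0
eef_pos: [0.5516, 0.002, 0.2883]
tcp_rot: [0.006, 0.832, 0.555, 0.003]
ft_force: [0.5, -0.4, 0.5]
gripper_width: 0.004
```

Run:
```python
from h import *
p=np.load('pose.npy'); L=[]
for n in('wrist','scene','top'):
    a,d,i=snap(n,n+'1'); c=cloud(d,i)[d>0]
    k,s=np.cos(p[2]),np.sin(p[2]); q=c[:,:2]-p[:2]; l=np.c_[q@[k,s],q@[-s,k],c[:,2]]
    m=(l[:,0]<-.045)&(l[:,0]>-.07)&(l[:,2]>.11)&(l[:,2]<.225)&(l[:,1]<-.04)&(l[:,1]>-.09); b=l[m]
    if len(b)<5: print(n,len(b)); continue
    f=np.polyfit(b[:,2]-.165,b[:,1],1); print(n,len(b),b.min(0),b.max(0),np.median(b,0),'slope,y_hub',f)
a=cv2.imread('pics/wrist1.png');b=cv2.imread('pics/scene1.png')
cv2.imwrite('pics/w1.png',a)
```

```text
wrist 548 [-0.06004498 -0.06436264  0.11922238] [-0.04527124 -0.0530837   0.21675165] [-0.05805509 -0.05718473  0.18884827] slope,y_hub [-0.01945662 -0.05720026]
scene 56 [-0.06270204 -0.06454267  0.11281969] [-0.04581037 -0.05219088  0.21051883] [-0.0560551  -0.05746573  0.16824973] slope,y_hub [-0.00690474 -0.05769746]
top 0
```

View pics/w1.png

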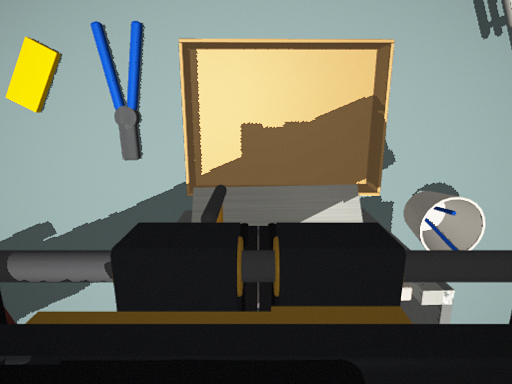

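The wrist picture shows the tray at (285,120), the key bar at (213,203) with the apron behind it, the pliers at (125,90) and the cup at (450,220). The bar is upright and its hub is within 2 mm of my estimate.

>>> step_arm --pt "-0.05 -0.1 0 0 0 0" --pt "-0.05 -0.1 -0.4 0 0 0" --pt "-0.05 -0.1 -0.7 0 0 0" --pt "-0.05 -0.1 -0.88 0 0 0" --pt "-0.05 -0.1 -0.88 0 0 0"

```text
time: 3.65
eef_pos: [0.5463, -0.0003, 0.1999]
tcp_rot: [0.004, 0.83, 0.558, 0.002]
ft_force: [0.6, 0.2, 1.1]
gripper_width: 0.004
```

```bash
cat >> h.py <<'E'
p=np.load('pose.npy')
def W(x,y,z):
    k,s=np.cos(p[2]),np.sin(p[2]); return np.array([p[0]+k*x-s*y,p[1]+s*x+k*y,z])
def C(w):
    k,s=np.cos(p[2]),np.sin(p[2]); q=w[:2]-p[:2]; return np.array([q@[k,s],q@[-s,k],w[2]])
E
python3 - <<'E'
from h import *
s=arm.sense(); e=s['eef_pos']; print(e,C(e),s['ft_force'])
for t in np.r_[0:1.61:.1,1.62]:
    r=.035; y=-.059-r*np.sin(t)+.006*np.cos(t)+.015; z=.165+r*np.cos(t)+.006*np.sin(t)
    print(round(t,2),np.round((W(-.056,y,z)-e)*10,2).tolist())
E
```

```text
[ 5.46300909e-01 -3.09490652e-04  1.99887625e-01] [-0.06319672 -0.02690203  0.19988762] [0.64634692 0.19379983 1.10248378]
0.0 [-0.13, -0.03, 0.0]
0.1 [-0.16, -0.01, 0.01]
0.2 [-0.2, -0.0, 0.01]
0.3 [-0.23, 0.01, 0.0]
0.4 [-0.26, 0.03, -0.0]
0.5 [-0.29, 0.04, -0.01]
0.6 [-0.32, 0.05, -0.03]
0.7 [-0.35, 0.06, -0.04]
0.8 [-0.38, 0.07, -0.06]
0.9 [-0.41, 0.08, -0.08]
1.0 [-0.43, 0.09, -0.11]
1.1 [-0.45, 0.1, -0.14]
1.2 [-0.47, 0.11, -0.17]
1.3 [-0.48, 0.11, -0.2]
1.4 [-0.5, 0.12, -0.23]
1.5 [-0.51, 0.12, -0.26]
1.6 [-0.51, 0.13, -0.3]
1.62 [-0.51, 0.13, -0.31]
```

>>> step_arm --pt "-0.13 -0.03 0 0 0 0" --pt "-0.16 -0.01 0.01 0 0 0" --pt "-0.2 0 0.01 0 0 0" --pt "-0.23 0.01 0 0 0 0" --pt "-0.26 0.03 0 0 0 0" --pt "-0.29 0.04 -0.01 0 0 0" --pt "-0.32 0.05 -0.03 0 0 0" --pt "-0.35 0.06 -0.04 0 0 0" --pt "-0.38 0.07 -0.06 0 0 0" --pt "-0.41 0.08 -0.08 0 0 0" --pt "-0.43 0.09 -0.11 0 0 0" --pt "-0.45 0.1 -0.14 0 0 0" --pt "-0.47 0.11 -0.17 0 0 0" --pt "-0.48 0.11 -0.2 0 0 0" --pt "-0.5 0.12 -0.23 0 0 0" --pt "-0.51 0.12 -0.26 0 0 0" --pt "-0.51 0.13 -0.29 0 0 0" --pt "-0.51 0.13 -0.29 0 0 0"

```text
time: 5.45
eef_pos: [0.4948, 0.0133, 0.1709]
tcp_rot: [0.004, 0.83, 0.558, 0.002]
ft_force: [-1.9, 1.7, 8.9]
gripper_width: 0.005
```

Run:
```python
from h import *
s=arm.sense(); print(C(s['eef_pos']),s['ft_force'])
c,d,i=snap('scene','scene2'); cl=cloud(d,i)[d>0]; l=np.array([C(x) for x in cl])
b=l[(l[:,0]<-.045)&(l[:,0]>-.07)&(l[:,2]>.1)&(l[:,2]<.23)&(abs(l[:,1]+.06)<.07)]
print(len(b)); print(np.round(b[np.argsort(b[:,1])][::3],3).tolist())
```

```text
[-0.0568668  -0.07976169  0.17088125] [-1.8678239   1.67083734  8.85766498]
35
[[-0.061, -0.05, 0.168], [-0.055, -0.044, 0.175], [-0.059, -0.042, 0.178], [-0.062, -0.039, 0.165], [-0.056, -0.035, 0.175], [-0.06, -0.031, 0.17], [-0.057, -0.027, 0.176], [-0.054, -0.021, 0.178], [-0.061, -0.019, 0.175], [-0.054, -0.016, 0.167], [-0.055, -0.014, 0.176], [-0.055, -0.01, 0.169]]
```

The key bar reads level and the finger feels about 9 N, so the key is at its stop. I'll nudge it once more, then lift and go behind the loop.

>>> step_arm --pt "0 0 -0.01 0 0 0" --pt "0 0 -0.015 0 0 0" --pt "0 0 0.4 0 0 0" --pt "0 0 0.8 0 0 0" --pt "0 0 1 0 0 0" --pt "0 0 1 0 0 0"

```text
time: 6.1
eef_pos: [0.4954, 0.0133, 0.2729]
tcp_rot: [0.004, 0.83, 0.558, 0.003]
ft_force: [-0.6, -0.1, -0.1]
gripper_width: 0.002
```

>>> step_arm --pt "0.2 -0.4 0.3 0 0 0" --pt "0.35 -0.8 0.3 0 0 0" --pt "0.35 -1 0.3 0 0 0" --pt "0.35 -1 0.3 0 0 0"

```text
time: 6.5
eef_pos: [0.5293, -0.0906, 0.3013]
tcp_rot: [0.004, 0.831, 0.556, 0.002]
ft_force: [-0.0, -0.6, 0.1]
gripper_width: 0.006
```

Run:
```python
from h import *
s=arm.sense(); e=s['eef_pos']; print(e,C(e),s['ft_force'])
print((W(.05,0,.235)-e)*10)
```

```text
[ 0.52926802 -0.0905848   0.30131464] [ 0.02700784 -0.00949833  0.30131464] [-0.01725034 -0.60978216  0.11178785]
[ 0.00365163 -0.24874172 -0.66314636]
```

>>> step_arm --pt "0 -0.25 0 0 0 0" --pt "0 -0.25 -0.3 0 0 0" --pt "0 -0.25 -0.66 0 0 0" --pt "0 -0.25 -0.66 0 0 0"

```text
time: 6.9
eef_pos: [0.5259, -0.114, 0.2302]
tcp_rot: [0.001, 0.831, 0.556, -0.002]
ft_force: [-0.5, 0.7, 0.2]
gripper_width: 0.005
```

Run:
```python
from h import *
s=arm.sense(); e=s['eef_pos']; print(e,C(e),s['ft_force'])
for f in np.arange(0,1.81,.09):
    o=.0055+.0095*abs(np.cos(f))+.015*np.sin(f); sn,cs=np.sin(f),np.cos(f)
    print(round(f,2),np.round((W(.006-.1*sn+o*cs,.1-.1*cs-o*sn,.235)-e)*10,2).tolist())
```

```text
[ 0.52591367 -0.11400289  0.23015944] [ 0.05001576 -0.00399434  0.23015944] [-0.49033999  0.73526538  0.2295335 ]
0.0 [0.14, 0.26, 0.05]
0.09 [0.16, 0.33, 0.05]
0.18 [0.19, 0.41, 0.05]
0.27 [0.22, 0.48, 0.05]
0.36 [0.26, 0.55, 0.05]
0.45 [0.3, 0.62, 0.05]
0.54 [0.35, 0.69, 0.05]
0.63 [0.41, 0.75, 0.05]
0.72 [0.47, 0.81, 0.05]
0.81 [0.54, 0.87, 0.05]
0.9 [0.62, 0.92, 0.05]
0.99 [0.7, 0.96, 0.05]
1.08 [0.78, 0.99, 0.05]
1.17 [0.88, 1.02, 0.05]
1.26 [0.97, 1.04, 0.05]
1.35 [1.07, 1.05, 0.05]
1.44 [1.16, 1.05, 0.05]
1.53 [1.26, 1.04, 0.05]
1.62 [1.35, 1.02, 0.05]
1.71 [1.43, 1.0, 0.05]
1.8 [1.52, 0.97, 0.05]
```

>>> step_arm --pt "0.14 0.26 0.05 0 0 0" --pt "0.16 0.33 0.05 0 0 0" --pt "0.19 0.41 0.05 0 0 0" --pt "0.22 0.48 0.05 0 0 0" --pt "0.26 0.55 0.05 0 0 0" --pt "0.3 0.62 0.05 0 0 0" --pt "0.35 0.69 0.05 0 0 0" --pt "0.41 0.75 0.05 0 0 0" --pt "0.47 0.81 0.05 0 0 0" --pt "0.54 0.87 0.05 0 0 0" --pt "0.62 0.92 0.05 0 0 0" --pt "0.7 0.96 0.05 0 0 0" --pt "0.78 0.99 0.05 0 0 0" --pt "0.78 0.99 0.05 0 0 0"

```text
time: 8.3
eef_pos: [0.6049, -0.0142, 0.2348]
tcp_rot: [0.001, 0.831, 0.557, -0.002]
ft_force: [-0.6, 0.6, 0.5]
gripper_width: 0.008
```

Run:
```python
from h import *
s=arm.sense(); e=s['eef_pos']; print(e,C(e),s['ft_force'])
for f in np.arange(1.17,1.76,.09):
    o=.0055+.0095*abs(np.cos(f))+.015*np.sin(f); sn,cs=np.sin(f),np.cos(f)
    print(round(f,2),np.round((W(.006-.1*sn+o*cs,.1-.1*cs-o*sn,.235)-e)*10,2).tolist())
c,d,i=snap('scene','scene3'); l=cloud(d,i)[d>0]; l=np.array([C(x) for x in l])
b=l[(l[:,2]>.245)&(l[:,2]<.275)&(l[:,0]<.02)&(l[:,0]>-.2)&(abs(l[:,1])<.2)]; print(len(b),np.round(b[::6],3).tolist())
```

```text
[ 0.60491899 -0.01420439  0.23484431] [-0.07186156  0.03271398  0.23484431] [-0.56392754  0.62682907  0.46840613]
1.17 [0.09, 0.02, 0.0]
1.26 [0.18, 0.04, 0.0]
1.35 [0.28, 0.05, 0.0]
1.44 [0.37, 0.05, 0.0]
1.53 [0.47, 0.04, 0.0]
1.62 [0.56, 0.03, 0.0]
1.71 [0.64, 0.0, 0.0]
19 [[-0.105, 0.038, 0.27], [-0.112, 0.04, 0.268], [-0.105, 0.041, 0.258], [-0.111, 0.041, 0.247]]
```

>>> step_arm --pt "0.09 0.02 0 0 0 0" --pt "0.18 0.04 0 0 0 0" --pt "0.28 0.05 0 0 0 0" --pt "0.37 0.05 0 0 0 0" --pt "0.47 0.04 0 0 0 0" --pt "0.56 0.03 0 0 0 0" --pt "0.64 0 0 0 0 0" --pt "0.64 0 0 0 0 0" --pt "0.64 0 0 0 0 0"

```text
time: 9.25
eef_pos: [0.6685, -0.0152, 0.2348]
tcp_rot: [0.002, 0.831, 0.556, -0.002]
ft_force: [-0.0, 0.2, 0.4]
gripper_width: 0.007
```

>>> step_arm --pt "-0.2 0.05 0 0 0 0" --pt "-0.3 0.05 0.4 0 0 0" --pt "-0.3 0.05 0.8 0 0 0" --pt "-0.3 0.05 0.8 0 0 0"

```text
time: 9.65
eef_pos: [0.6399, -0.0107, 0.3209]
tcp_rot: [0.003, 0.831, 0.556, 0.002]
ft_force: [0.8, -0.6, -0.4]
gripper_width: 0.002
```

Run:
```python
from h import *
s=arm.sense(); e=s['eef_pos']; print(e,C(e),s['ft_force'])
print((W(.17,0,.31)-e)*10)
c,d,i=snap('scene','scene4'); l=cloud(d,i)[d>0]; l=np.array([C(x) for x in l])
b=l[(l[:,2]>.245)&(l[:,2]<.275)&(l[:,0]<.02)&(l[:,0]>-.2)&(abs(l[:,1])<.2)]; print(len(b),b.min(0),b.max(0),np.polyfit(b[:,0],b[:,1],1))
cv2.imwrite('pics/s4.png',cv2.resize(cv2.imread('pics/scene4.png')[130:280,130:330],(800,600),interpolation=cv2.INTER_CUBIC))
```

```text
[ 0.6399084  -0.01066137  0.32092628] [-0.08803898  0.06394061  0.32092628] [ 0.82153983 -0.64368313 -0.35668655]
[-1.54459962 -2.16366898 -0.10926284]
84 [-0.12534094  0.10278967  0.24551213] [-0.0598898   0.12094761  0.27249112] [-0.12394411  0.10148042]
```

View pics/s4.png

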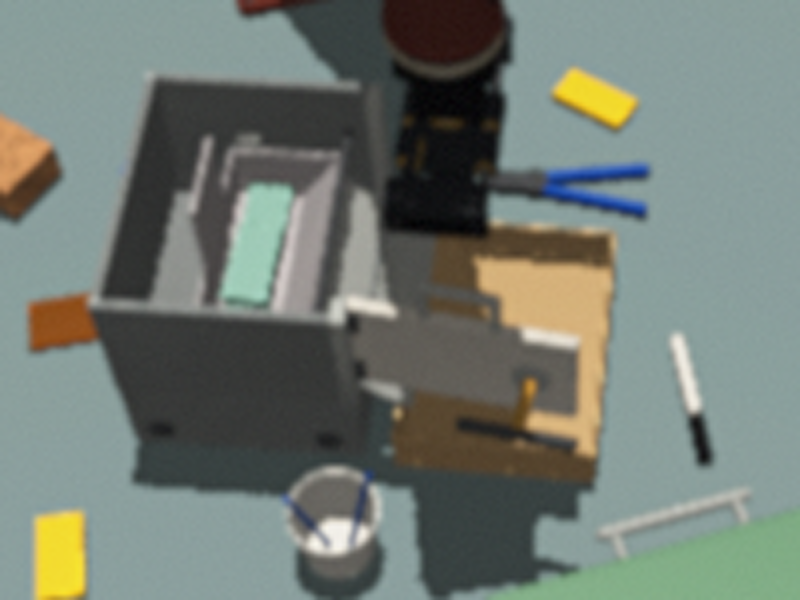

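The panel stands open at about 1.7 rad, with its free end near (560,370) and the key bar level at (515,432). The slabs are still in the bucket at (260,245) and the bystanders have not moved. Next I go behind the push plate at (205,165).

>>> step_arm --pt "-0.35 -0.35 0 0 0 0" --pt "-0.7 -0.7 0 0 0 0" --pt "-0.75 -1 0 0 0 0" --pt "-0.75 -1 0 0 0 0"

```text
time: 10.1
eef_pos: [0.5621, -0.1156, 0.3182]
tcp_rot: [0.003, 0.833, 0.553, 0.001]
ft_force: [0.2, -0.5, 0.5]
gripper_width: 0.004
```

>>> step_arm --pt "-0.35 -0.35 0 0 0 0" --pt "-0.7 -0.7 0 0 0 0" --pt "-0.8 -1 0 0 0 0" --pt "-0.8 -1 0 0 0 0" --pt "-0.8 -1 0 0 0 0"

```text
time: 10.6
eef_pos: [0.4821, -0.2152, 0.3179]
tcp_rot: [0.002, 0.833, 0.553, 0.001]
ft_force: [0.7, 0.4, -0.3]
gripper_width: 0.007
```

Run:
```python
from h import *
s=arm.sense(); e=s['eef_pos']; print(e,C(e),s['ft_force'])
print((W(.168,0,.225)-e)*10)
```

```text
[ 0.48207159 -0.21518233  0.31788089] [ 0.16022968 -0.00750135  0.31788089] [ 0.71976967  0.3714069  -0.34431707]
[ 0.04113253 -0.09986449 -0.92880893]
```

>>> step_arm --pt "0.04 -0.1 0 0 0 0" --pt "0.04 -0.1 -0.4 0 0 0" --pt "0.04 -0.1 -0.8 0 0 0" --pt "0.04 -0.1 -0.93 0 0 0" --pt "0.04 -0.1 -0.93 0 0 0"

```text
time: 11.1
eef_pos: [0.4857, -0.2235, 0.2233]
tcp_rot: [0.001, 0.833, 0.554, -0.001]
ft_force: [0.8, -0.2, 0.9]
gripper_width: 0.002
```

```bash
cat > b.py <<'E'
from h import *
import sys
s=arm.sense(); e=s['eef_pos']; print(e,C(e),s['ft_force'])
h=.0095
def tcp(b):
    c,sn=np.cos(b),np.sin(b); bx,bz=.1045,.065   # bucket x back, z up; tip forward: (x,z)->(x c - z s, x s + z c)
    x=.034+bx*c-bz*sn; z=.165+bx*sn+bz*c
    if b<=np.pi/2: return x+h,z
    return x+h, z+2*h*np.tan(b-np.pi/2)
for b in np.arange(float(sys.argv[1]),float(sys.argv[2]),.1):
    x,z=tcp(b); print(round(b,2),np.round((W(x,0,z)-e)*10,2).tolist())
E
python3 b.py 0 1.2
```

```text
[ 0.48574353 -0.22347325  0.22329652] [ 0.16658609 -0.00103461  0.22329652] [ 0.75013685 -0.23077365  0.86598127]
0.0 [0.08, 0.17, 0.07]
0.1 [0.1, 0.23, 0.17]
0.2 [0.13, 0.31, 0.26]
0.3 [0.17, 0.39, 0.35]
0.4 [0.2, 0.48, 0.42]
0.5 [0.24, 0.58, 0.49]
0.6 [0.28, 0.68, 0.54]
0.7 [0.32, 0.79, 0.59]
0.8 [0.37, 0.9, 0.62]
0.9 [0.41, 1.01, 0.64]
1.0 [0.46, 1.12, 0.65]
1.1 [0.5, 1.24, 0.64]
```

>>> step_arm --pt "0.08 0.17 0.07 0 0 0" --pt "0.1 0.23 0.17 0 0 0" --pt "0.13 0.31 0.26 0 0 0" --pt "0.17 0.39 0.35 0 0 0" --pt "0.2 0.48 0.42 0 0 0" --pt "0.24 0.58 0.49 0 0 0" --pt "0.28 0.68 0.54 0 0 0" --pt "0.32 0.79 0.59 0 0 0" --pt "0.37 0.9 0.62 0 0 0" --pt "0.37 0.9 0.62 0 0 0"

```text
time: 12.1
eef_pos: [0.5241, -0.1325, 0.2882]
tcp_rot: [0.002, 0.832, 0.555, 0.0]
ft_force: [-4.2, -3.5, 8.3]
gripper_width: 0.01
```

```bash
python3 b.py 0.9 1.81
python3 - <<'E'
from h import *
c,d,i=snap('scene','scene5')
cv2.imwrite('pics/s5.png',cv2.resize(cv2.imread('pics/scene5.png')[130:280,130:330],(800,600),interpolation=cv2.INTER_CUBIC))
E
```

```text
[ 0.52413791 -0.13248815  0.28820175] [0.06785617 0.00116106 0.28820175] [-4.20075808 -3.45911238  8.2965976 ]
0.9 [0.03, 0.1, -0.01]
1.0 [0.07, 0.21, -0.0]
1.1 [0.12, 0.33, -0.01]
1.2 [0.16, 0.44, -0.02]
1.3 [0.21, 0.55, -0.05]
1.4 [0.25, 0.66, -0.09]
1.5 [0.29, 0.76, -0.14]
1.6 [0.33, 0.86, -0.2]
1.7 [0.37, 0.96, -0.25]
1.8 [0.4, 1.04, -0.32]
```

View pics/s5.png

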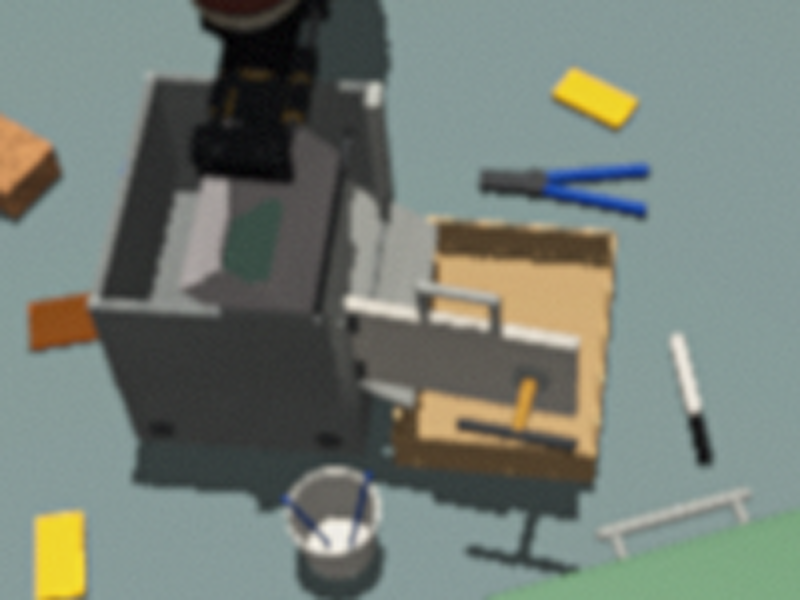

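The bucket is tipping, with its rear now near (260,200). The panel and key haven't moved. I'll carry on over and hold.

>>> step_arm --pt "0.03 0.1 0 0 0 0" --pt "0.07 0.21 0 0 0 0" --pt "0.12 0.33 -0.01 0 0 0" --pt "0.16 0.44 -0.02 0 0 0" --pt "0.21 0.55 -0.05 0 0 0" --pt "0.25 0.66 -0.09 0 0 0" --pt "0.29 0.76 -0.14 0 0 0" --pt "0.33 0.86 -0.2 0 0 0" --pt "0.37 0.96 -0.26 0 0 0" --pt "0.39 1 -0.31 0 0 0" --pt "0.39 1 -0.31 0 0 0" --pt "0.39 1 -0.31 0 0 0" --pt "0.39 1 -0.31 0 0 0" --pt "0.39 1 -0.31 0 0 0" --pt "0.39 1 -0.31 0 0 0" --pt "0.39 1 -0.31 0 0 0" --pt "0.39 1 -0.31 0 0 0"

```text
time: 13.85
eef_pos: [0.5646, -0.0306, 0.2602]
tcp_rot: [0.002, 0.832, 0.555, 0.003]
ft_force: [-0.8, 6.9, 11.4]
gripper_width: 0.005
```

Run:
```python
from h import *
s=arm.sense(); print(C(s['eef_pos']),s['ft_force'])
snap('scene','scene6');snap('top','top6')
a=cv2.imread('pics/scene6.png')[130:280,130:330];b=cv2.imread('pics/top6.png')[115:265,200:400]
cv2.imwrite('pics/s6.png',cv2.resize(np.hstack([a,b]),(800,300),interpolation=cv2.INTER_CUBIC))
```

```text
[-0.0417664   0.00130959  0.26017958] [-0.81539068  6.86322982 11.39404252]
```

View pics/s6.png

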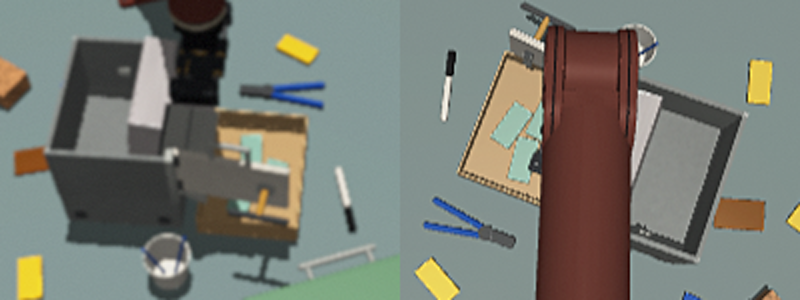

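All three slabs are out in the tray: two at (510,125) and (520,160), the third partly hidden at (537,120). I'll lift straight up so the bucket swings back under the fingers, then move clear.

>>> step_arm --pt "0 0 0.15 0 0 0" --pt "0 0 0.3 0 0 0" --pt "0 0 0.5 0 0 0" --pt "0 0 0.75 0 0 0" --pt "0 0 1 0 0 0" --pt "0 0 1 0 0 0"

```text
time: 14.55
eef_pos: [0.5661, -0.0308, 0.3646]
tcp_rot: [0.003, 0.832, 0.555, 0.005]
ft_force: [-1.0, 0.2, -0.9]
gripper_width: 0.002
```

>>> step_arm --pt "0 0.5 0.2 0 0 0" --pt "0 1 0.3 0 0 0" --pt "0 1 0.3 0 0 0" --pt "0 1 0.3 0 0 0"

```text
time: 14.95
eef_pos: [0.5661, 0.0716, 0.3947]
tcp_rot: [0.004, 0.83, 0.557, 0.005]
ft_force: [0.3, -0.4, -0.6]
gripper_width: 0.006
```

>>> step_arm --pt "-0.2 0.5 0 0 0 0" --pt "-0.4 1 0 0 0 0" --pt "-0.4 1 0 0 0 0" --pt "-0.4 1 0 0 0 0"

```text
time: 15.35
eef_pos: [0.5255, 0.1724, 0.3945]
tcp_rot: [0.004, 0.83, 0.558, 0.005]
ft_force: [-0.1, -0.6, -0.3]
gripper_width: 0.004
```

>>> step_arm --pt "-0.2 0.5 0 0 0 0" --pt "-0.4 1 0 0 0 0" --pt "-0.4 1 0 0 0 0" --pt "-0.4 1 0 0 0 0" --pt "-0.4 1 0 0 0 0" --pt "-0.4 1 0 0 0 0" --pt "-0.4 1 0 0 0 0"

```text
time: 16.05
eef_pos: [0.4865, 0.2705, 0.3947]
tcp_rot: [0.004, 0.83, 0.557, 0.005]
ft_force: [0.4, 0.0, -0.5]
gripper_width: 0.007
```

Run:
```python
from h import *
s=arm.sense(); print(s['eef_pos'],s['ft_force'])
for n in('scene','top'):
    q,d,i=snap(n,n+'7'); l=cloud(d,i)[d>0]; l=np.array([C(x) for x in l])
    b=l[(l[:,2]>.235)&(l[:,2]<.26)&(l[:,0]>.1)&(l[:,0]<.17)&(abs(l[:,1])<.08)]; print('plate',len(b),np.median(b,0) if len(b) else '')
    b=l[(l[:,2]>.245)&(l[:,2]<.275)&(l[:,0]<.02)&(l[:,0]>-.2)&(abs(l[:,1])<.2)]; print('loop',len(b),np.polyfit(b[:,0],b[:,1],1))
    hsv=cv2.cvtColor(q,cv2.COLOR_RGB2HSV); m=((hsv[...,0]>60)&(hsv[...,0]<88)&(hsv[...,1]>45)&(d>0)); L=np.zeros(d.shape+(3,)); L[d>0]=l
    m&=(L[...,0]<.25)&(L[...,0]>-.3)&(abs(L[...,1])<.16)
    N,lab,st,ce=cv2.connectedComponentsWithStats(m.astype(np.uint8))
    for k in range(1,N):
        if st[k,4]>15: print('green',st[k,4],np.round(np.median(L[lab==k],0),3))
a=cv2.imread('pics/scene7.png')[130:280,130:330];b=cv2.imread('pics/top7.png')[115:265,200:400]
cv2.imwrite('pics/s7.png',cv2.resize(np.hstack([a,b]),(800,300),interpolation=cv2.INTER_CUBIC))
```

```text
[0.48651822 0.27049333 0.39473589] [ 0.43888989  0.02704314 -0.52739733]
plate 43 [0.13559133 0.00113748 0.24497339]
loop 83 [-0.14183212  0.10037458]
green 74 [-0.113 -0.055  0.016]
green 38 [-0.097  0.075  0.017]
plate 41 [ 1.37493763e-01 -1.96887827e-04  2.43487793e-01]
loop 78 [-0.12742581  0.09949283]
green 157 [-0.096  0.05   0.013]
green 143 [-0.149  0.013  0.013]
green 124 [-0.111 -0.034  0.013]
```

View pics/s7.png

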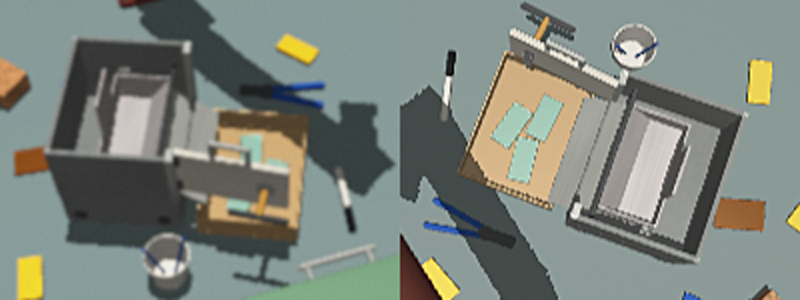

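The right half shows all three slabs flat in the tray at (512,125), (545,118) and (522,160). The bucket is empty and home at (645,170), the panel is open with the key bar level, and the bystanders are in place.

```bash
python3 -c "
from station import arm
print(arm.job_done())"
```

```text
the job is handed in; nothing more can be done
None
```

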